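# Clear the press-to-run jar mixer and hold the slip jar down in it

### The job

The jar mixer runs only while a jar is held down on the sprung plate in its deck. With the scraper block, never with the fingers, sweep the three chips of dried slip off the deck into the mixer's scrap tray, then stand the scraper upright on the table again and let go of it. Then put the red-lidded slip jar upright on the plate, press it down into the ring as far as the plate goes, and finish while still holding it pressed down; leave the cup, the stamp and the test tile where they are.

Things in the scene. Friction and masses are not known exactly. Their poses are not given: they have to be found in the camera images.
- jar_mixer: Green bench mixer, fixed. Origin: under the middle of its deck, at table height. The bare-metal deck, 62 mm above the table, spans x +-80 mm, y +-64 mm; rails 8 mm wide stand 12 mm above it along both y sides and the +x end; the -x end (nearest the robot) is open and drops into the scrap tray. Outside: x -142 (tray front) to +88 mm, y +-72 mm; a knob juts 12 mm from its -y side.
- deck_start (a point): Point on the deck surface at the mixer's x = +55 mm, y = 0, near its closed +x end; the chips' middles all lie at least 30 mm from it on the -x side, so the scraper can be set down here, its long way across the deck. Axes as jar_mixer's. A tall green clay press stands on the table behind the mixer and to its right; keep the gripper on the robot's side of it.
- deck_edge (a point): Middle of the open -x edge of the deck, at deck height; chips swept past it along the mixer's -x fall into the scrap tray. Axes as jar_mixer's.
- scrap_tray (a point): Middle of the inner floor of the sheet-steel scrap tray on the mixer's -x end, 12 mm above the table, 50 mm below the deck. Inside 58 mm along the mixer's x, 138 mm along its y; front wall 30 mm, end walls 46 mm above the tray floor. Axes as jar_mixer's.
- plate_top (a point): Centre of the top of the round sprung plate, 65 mm wide (dark rubber ring round a steel centre), in the middle of the deck; it fills the ring, a round hole in the deck 68 mm wide with a 3 mm bevel round its mouth. With nothing pressing, it is flush with the deck. Moves straight down with the plate.
- sprung_plate (a joint): How far the sprung plate is pressed down, in m: 0 = up, flush with the deck; 0.014 = fully down on its stop. It begins to sink at about 5 N and needs about 13 N on its stop; the jar's own weight does not sink it, and it rises again when let go.
- scraper_block: Scraper block standing on the table on its black rubber sole: a beech block with a narrower rounded grip along its top. Origin: centre of the underside of the sole. Long way = its y. Sole 22 mm (x) by 112 mm (y), 16 mm tall; wooden body 27 by 110 mm from 16 to 34 mm up; grip 20 mm (x) by 96 mm (y) from 34 to 62 mm up. About 140 g.
- slip_jar: Round plastic jar with a red lid, about 190 g. Origin: centre of its underside. Body 62 mm in diameter and 60 mm tall, lid 59 mm in diameter from 60 to 70 mm up.
- chip_1: Chip of dried red-brown slip, an angular flake about 20 mm across and 8 mm thick, loose on the mixer's deck. Origin: centre of its underside. 12 g.
- chip_2: Another such chip, 20 mm across and 9 mm thick. Origin: centre of its underside.
- chip_3: Another such chip, 20 mm across and 7 mm thick. Origin: centre of its underside.
- cup: Bystander: unglazed white handled cup, 69 by 96 mm, 80 mm tall, upright on the table to the left of the mixer. Origin: about the middle of its underside, handle included.
- stamp: Bystander: small wooden stamp, 21 mm in diameter and 56 mm tall, standing upright on the table to the left of the mixer. Origin: centre of its underside.
- test_tile: Bystander: glaze test tile 62 by 32 by 7 mm, half blue, flat on the table to the right, in front of the glaze jar. Origin: centre of its underside.

How it is judged:
On the way, in this order (a step that is already met when the one before it is completed fails the run):
1. all three chips lie in the scrap tray (x of chip_1 in the frame of scrap_tray between -0.032 and 0.028 m and y of chip_1 in the frame of scrap_tray between -0.07 and 0.07 m and z of chip_1 in the frame of scrap_tray between -0.005 and 0.035 m and x of chip_2 in the frame of scrap_tray between -0.032 and 0.028 m and y of chip_2 in the frame of scrap_tray between -0.07 and 0.07 m and z of chip_2 in the frame of scrap_tray between -0.005 and 0.035 m and x of chip_3 in the frame of scrap_tray between -0.032 and 0.028 m and y of chip_3 in the frame of scrap_tray between -0.07 and 0.07 m and z of chip_3 in the frame of scrap_tray between -0.005 and 0.035 m), for 0.2 s.
2. the scraper stands upright on the table, let go (height (world z) of scraper_block below 0.006 m and angle between scraper_block's own z axis and vertical below 0.1 rad and contact force between the fingers and scraper_block below 0.1 N and linear speed of scraper_block below 0.02 m/s), for 0.2 s.
3. the jar is upright in the ring and the plate fully down (value of joint sprung_plate above 0.0125 m and horizontal distance between slip_jar and plate_top below 0.006 m and angle between slip_jar's own z axis and vertical below 0.08 rad and distance between slip_jar and plate_top below 0.008 m and contact force between slip_jar and jar_mixer above 6 N and contact force between slip_jar and scraper_block below 0.1 N and contact force between any of the fingers, the arm and slip_jar above 2 N), for 0.3 s.
At the end, for the whole second after the job is handed in: The three chips lie in the scrap tray; the scraper stands on the table (within 0.1 rad of upright), let go; the jar stands on the plate within 6 mm of its centre and within 0.08 rad of upright, and the robot still holds it pressed so that the plate is down by more than 12.5 mm of its 14 mm (all of step 1 and all of step 2 and all of step 3); the arm keeps its last pose, push and grip.
It fails at once if the robot touches a chip (contact force between any of the fingers, the arm and chip_1 above 0.5 N or contact force between any of the fingers, the arm and chip_2 above 0.5 N or contact force between any of the fingers, the arm and chip_3 above 0.5 N).
It fails at once if a bystander is moved by more than 20 mm (distance of any of cup, stamp, test_tile from where it was at the start of the episode above 0.02 m).
It fails at once if the cup or the stamp is tipped (angle between any of cup, stamp's own z axis and vertical above 0.3 rad).
It also fails if it takes over 64 s, if anything falls off the work surface, if the arm or the gripper's body presses on something with over 40 N, if the wrist force passes 120 N, or if a joint passes its speed limit or range.

### The arm

A 7-joint arm with a two-finger parallel gripper is mounted at the origin on a cart in front of the work surface, level with it; the furniture and walls round the work are solid. World frame = base frame: x ahead of the robot, y to its left, z up, the work surface at z = 0. Lengths are in m, angles in rad, forces in N, time in s.
With the tool pointing down it reaches from about 0.425 to 0.875 m from the base axis. Payload 8.4 kg.
Tool frame: the origin (TCP) lies midway between the tips of the shut fingers; the grasp point (between the pads) lies 19 mm behind it (robot.grip_depth is the distance from the TCP to the grasp point, in m); z points along the fingers, y is the line along which they close (so a half turn about z gives the same grasp; the last joint's range is limited). The gripper opens to 85 mm and grips with 20 to 120 N. Pads are 22 mm wide; open, the fingers measure 114 mm over their backs; the gripper's body (76 mm by 85 mm) begins 54 mm behind the grasp point. The pads swing forward as they close: fully open they stand 13 mm farther back than shut.
Start: joints at [-1.312, 0.333, 0.04, 1.465, -0.013, 1.343, -0.059], TCP at [0.228, 0.609, 0.231] pointing down, gripper open.
Joint ranges: [-2.58, 2.58], [-0.38, 2.09], [-1.3, 1.39], [0.25, 2.4], [-1.5, 4.64], [0.08, 2.09], [-2.65, 2.65]. Speed limits (rad/s): [2.22, 2.22, 2.79, 2.79, 3.14, 3.14, 3.14].

### API

Orientations are given as a unit quaternion [x, y, z, w].
In Python, from cell import robot gives the robot as it stands. Calls block until the motion is done:
- robot.move_to(position, orientation): joint-space move of the TCP to a pose.
- robot.move_l(position, orientation=None, vel=0.15): straight line of the TCP; orientation=None keeps the orientation; vel is the mean speed in m/s.
- robot.set_joints(angles): joint-space move.
- robot.move_gripper(opening, grip_force=None): finger opening in m; grip_force is the grip in N (None keeps the last); returns when the fingers have stopped.
- robot.dwell(seconds).
- robot.solve_ik(position, orientation): joint angles nearest the present ones, or None.
- robot.grab_frame(name): name is "scene" or "top" or "wrist"; returns a dict with "img" (400x640x3 uint8, red, green, blue), "mtx" (3x3 intrinsics, pixels), "k1" (the pictures are not rectified: a ray, as slopes to the right and down, at radius r is drawn at 1 + k1 r^2 times it, then the intrinsics apply), "rvec" (rotation vector, rad) and "tvec" (3), from world to camera coordinates, as OpenCV has them; the wrist camera has in their place "T_tool_cam" (4x4, takes a point from camera to tool coordinates, whose origin is the TCP and whose axes are the flange's). Camera axes: x right, y down, z forward; pixel columns grow to the right and rows downward; lengths in m; the calibration is good to about 2 mm. A picture is of the moment at which its call begins: read the wrist's pose just before it. There is no depth.
A pose or a line that the arm cannot do raises robot.PlanningError and nothing moves.
- robot.finish_job(): hands the job in; it is judged then, once.
Readings, each from a call of its own:
- robot.read_clock(): time.
- robot.read_joints(): joint angles.
- robot.read_qd(): joint speeds.
- robot.read_joint_torque(): joint torques, N m.
- robot.read_tool_pos(): TCP position.
- robot.read_ee_rot(): TCP orientation.
- robot.read_contact_force(): force on the tool from outside, world axes, zero at the start.
- robot.read_torque(): the same for the moment, N m.
- robot.read_finger_gap(): finger opening in m.
- robot.read_grasp_force(): force on a finger pad.
Only numpy, scipy, OpenCV 4.12 (cv2) and the standard library are available. Lean on these libraries where they do the work, as an engineer would, in place of code of your own. Each camera call takes 0.05 s, during which the arm holds its last target. There are 200 camera calls.

## Working session

There is one attempt and no reset: what is moved stays moved. The work goes in short steps, each a Python script; the robot and the scene stay as the last script left them, time stands still between calls to the robot, and variables do not carry over. Pictures are saved under pics/ and viewed, at most 10 in all, crops included, and the job is handed in when it is done.

```bash
mkdir -p pics; ls; cat > h.py <<'E'
import numpy as np, cv2
from cell import robot
from scipy.spatial.transform import Rotation as R
def ray(f,u,v):
    K=f["mtx"]; d=np.array([(u-K[0][2])/K[0][0],(v-K[1][2])/K[1][1]]); s=d.copy()
    for _ in range(30): s=d/(1+f["k1"]*(s@s))
    return np.array([s[0],s[1],1.])
def pose(f):
    Rm=cv2.Rodrigues(np.array(f["rvec"],float))[0]; return Rm,np.array(f["tvec"],float).ravel()
def px2w(f,u,v,z):
    Rm,t=pose(f); c=-Rm.T@t; d=Rm.T@ray(f,u,v); return c+d*(z-c[2])/d[2]
def w2px(f,p):
    Rm,t=pose(f); q=Rm@np.array(p,float)+t; s=q[:2]/q[2]; s=s*(1+f["k1"]*(s@s)); K=np.array(f["mtx"])
    return K[:2,:2]@s+K[:2,2]
def quat(yaw): # tool down, tool y (closing) axis at world angle yaw
    y=np.array([np.cos(yaw),np.sin(yaw),0]); z=np.array([0,0,-1.]); x=np.cross(y,z)
    return R.from_matrix(np.stack([x,y,z],1)).as_quat()
E
python3 - <<'E'
from h import *
import pickle
fs={}
for n in("scene","top"):
    f=robot.grab_frame(n); fs[n]=f; cv2.imwrite(f"pics/{n}0.png",cv2.resize(f["img"][:,:,::-1],(800,500),interpolation=cv2.INTER_CUBIC))
    Rm,t=pose(f); print(n,np.round(-Rm.T@t,3),f["k1"],np.round(f["mtx"],1).tolist())
pickle.dump(fs,open("f0.pkl","wb")); print(robot.read_clock(),robot.read_ee_rot(), quat(np.pi/2), robot.grip_depth)
E
```

```text
pics
scene [ 0.105 -0.529  0.608] -0.07657161372290335 [[386.6, 0.0, 323.6], [0.0, 386.6, 194.2], [0.0, 0.0, 1.0]]
top [ 0.474 -0.014  0.929] -0.008945752478581417 [[372.8, 0.0, 319.3], [0.0, 372.8, 189.7], [0.0, 0.0, 1.0]]
0.1 [ 1.77938412e-01  9.84041355e-01 -7.25499493e-04 -8.14388022e-05] [3.061617e-17 1.000000e+00 0.000000e+00 0.000000e+00] 0.0187
```

View pics/top0.png

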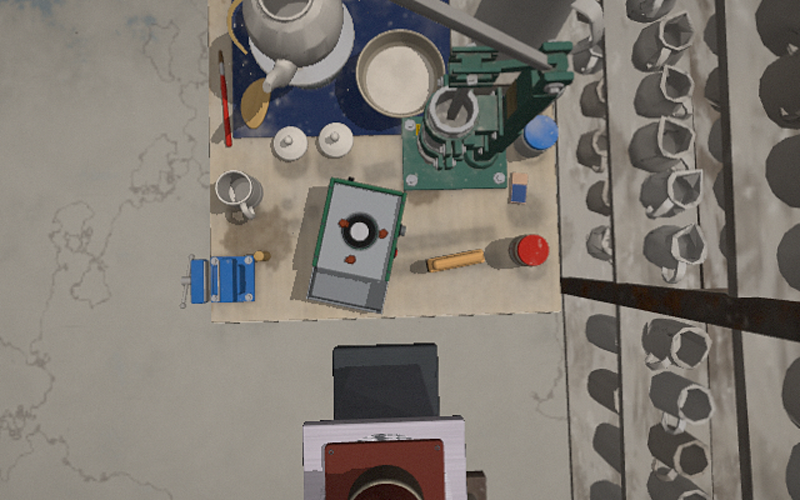

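View pics/scene0.png

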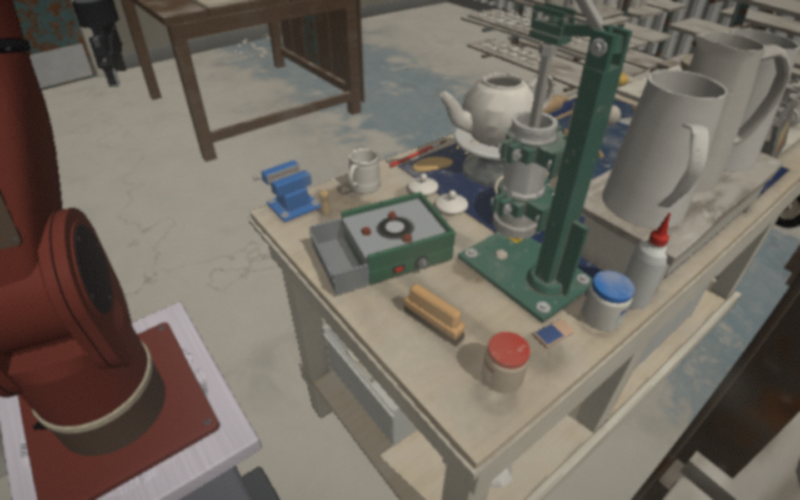

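The top view shows the mixer at about (355,245), chips at (344,223), (383,233) and (350,259), the scraper at (455,260), the jar lid at (531,249), the tile at (519,188) and the cup and stamp at left. I'll enlarge that area to measure it.

```bash
python3 - <<'E'
from h import *
import pickle
fs=pickle.load(open("f0.pkl","rb")); f=fs["top"]
c=f["img"][130:260,230:450,::-1]
cv2.imwrite("pics/topc.png",cv2.resize(c,None,fx=3.6,fy=3.6,interpolation=cv2.INTER_CUBIC))
print(np.round(pose(f)[0],3).tolist())
print([w2px(g,robot.read_tool_pos())*1.25 for g in fs.values()])
im=f["img"].astype(int); hsv=cv2.cvtColor(f["img"],cv2.COLOR_RGB2HSV)
m=(((hsv[...,0]<8)|(hsv[...,0]>172))&(hsv[...,1]>140)).astype(np.uint8)
n,l,s,ce=cv2.connectedComponentsWithStats(m)
for i in range(1,n):
    if s[i,4]>6: print(s[i],ce[i])
E
```

```text
[[-0.029, -0.999, 0.028], [-0.999, 0.028, -0.042], [0.042, -0.029, -0.999]]
[array([119.78563564,  84.17302351]), array([-38.93472617, 439.1652308 ])]
[177  60   8  57 221] [180.31674208  89.5520362 ]
[271 176   7   6  16] [273.875 178.125]
[304 184   6   5  13] [306.46153846 186.23076923]
[414 188  25  25 481] [425.87110187 199.76715177]
[316 200   2   5   9] [316.44444444 201.77777778]
[277 205   7   5  15] [280.06666667 207.2       ]
[ 260  351   95   49 3010] [307.67707641 371.09767442]
[284 387  49  13 338] [308.84319527 394.0887574 ]
```

View pics/topc.png

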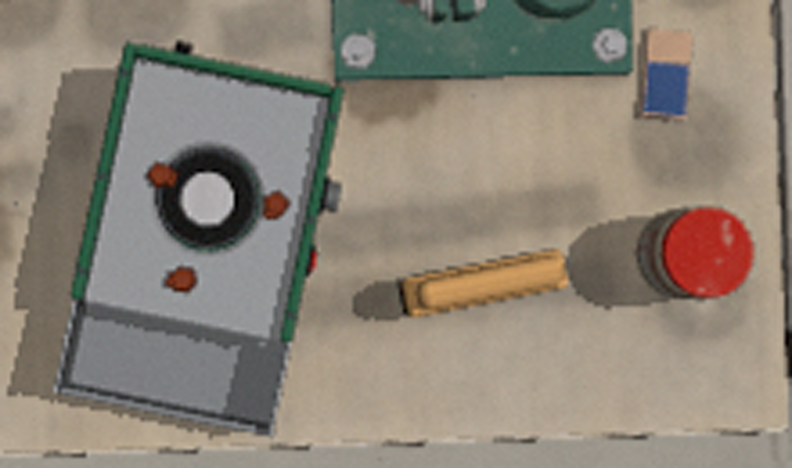

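The crop shows the mixer rail-top corners at (127,45), (342,90), (75,298) and (288,340), the plate centre at (208,199), the scraper grip from (420,295) to (567,265) and the lid centre at (708,252). Next I'll compute poses and overlay them.

```bash
python3 - <<'E'
from h import *
import pickle
fs=pickle.load(open("f0.pkl","rb")); f=fs["top"]
P=lambda x,y,z: px2w(f,230+(x+.5)/3.6-.5,130+(y+.5)/3.6-.5,z)
A,B,C,D=[P(x,y,.074) for x,y in((127,45),(342,90),(75,298),(288,340))]
print("corners",np.round([A,B,C,D],4).tolist())
print("width",np.linalg.norm(A-B),np.linalg.norm(C-D),"len",np.linalg.norm(A-C),np.linalg.norm(B-D))
for p,q in((C,A),(D,B)): print("xdir",np.degrees(np.arctan2(*(q-p)[[1,0]])))
for p,q in((B,A),(D,C)): print("ydir-90",np.degrees(np.arctan2(*(q-p)[[1,0]]))-90)
print("plate",P(208,199,.062))
m=(A+B)/2; 
g1,g2=P(418,294,.055),P(568,265,.055); print("grip",g1,g2,(g1+g2)/2,np.linalg.norm(g1-g2),np.degrees(np.arctan2(*(g1-g2)[[1,0]])))
print("lid",px2w(f,425.87,199.77,.07),P(708,252,.07), "lid width",P(664,252,.07)-P(753,252,.07))
for n,x,y in((1,162,175),(2,275,205),(3,181,280)): print("chip",P(x,y,.068))
for n,x,y in(("tile",667,75),): print(n,P(x,y,.007))
print("tray front",P(58,390,.042),P(272,432,.042))
print("table front edge",P(100,455,0),P(780,430,0))
E
```

```text
corners [[0.6224, 0.0823, 0.074], [0.59, -0.0542, 0.074], [0.462, 0.1188, 0.074], [0.4315, -0.0152, 0.074]]
width 0.14033553194311096 0.13744551666554047 len 0.1644390962762724 0.1633003407324212
xdir -12.803311846844176
xdir -13.815383316855089
ydir-90 -13.318153527072909
ydir-90 -12.843648436632321
plate [0.52314514 0.03383429 0.062     ]
grip [ 0.45783668 -0.10074483  0.055     ] [ 0.47388689 -0.19973572  0.055     ] [ 0.46586179 -0.15024027  0.055     ] 0.10028362261072302 99.20969561867088
lid [ 0.47937442 -0.28676955  0.07      ] [ 0.47964974 -0.28780428  0.07      ] lid width [0.00165549 0.05802888 0.        ]
chip [0.53900889 0.06253276 0.068     ]
chip [ 0.51777756 -0.00930838  0.068     ]
chip [0.47144523 0.05202615 0.068     ]
tile [ 0.60403574 -0.2841162   0.007     ]
tray front [0.40176408 0.13611532 0.042     ] [ 0.36997166 -0.0030996   0.042     ]
table front edge [0.35313857 0.11555512 0.        ] [ 0.35492939 -0.35564409  0.        ]
```

```bash
python3 - <<'E'
from h import *
import pickle
r=np.radians
for n,p,y in(("scr",[.466,-.150,.04],9.2),("scrhi",[.466,-.150,.2],9.2),("start",[.5755,.0215,.1],-13.2),("starthi",[.5755,.0215,.2],-13.2),("end",[.437,.054,.1],-13.2),("jar",[.479,-.287,.02],-13.2),("mix",[.522,.034,.07],-13.2)):
    for k in(0,180):
        q=robot.solve_ik(p,quat(r(y+k))); print(n,k,None if q is None else np.round(q,2))
t0=robot.read_clock()
robot.move_to([.46,-.20,.26],quat(r(9.2)) if robot.solve_ik([.46,-.20,.26],quat(r(9.2))) is not None else quat(r(189.2)))
print(robot.read_clock()-t0, robot.read_joints())
p,q=robot.read_tool_pos(),robot.read_ee_rot(); f=robot.grab_frame("wrist")
pickle.dump((p,q,f),open("w1.pkl","wb"))
print(p,q,np.round(f["T_tool_cam"],3).tolist(),f["mtx"],f["k1"])
cv2.imwrite("pics/w1.png",f["img"][:,:,::-1])
E
```

```text
scr 0 [-0.57  0.29  0.9   2.09 -0.29  0.89  0.65]
scr 180 [-0.81  0.46  1.23  2.09 -0.54  0.96 -2.26]
scrhi 0 [-0.97 -0.03  1.2   1.93  0.03  1.23  0.38]
scrhi 180 None
start 0 [-0.7   0.34  0.7   1.83 -0.25  1.06 -0.13]
start 180 [ 0.75  0.52 -1.09  1.76  0.5   1.17  2.41]
starthi 0 [-0.73  0.24  0.73  1.72 -0.16  1.24 -0.2 ]
starthi 180 [ 0.76  0.4  -1.09  1.65  0.36  1.32  2.52]
end 0 [-0.85  0.    0.64  2.14 -0.    1.   -0.44]
end 180 [ 0.85  0.13 -1.11  2.07  0.14  1.02  2.58]
jar 0 [-0.13  0.44  0.71  1.93 -0.36  0.9   0.53]
jar 180 [-0.46  0.72  1.21  1.94 -0.78  1.06 -2.26]
mix 0 [-0.76  0.27  0.69  1.98 -0.21  0.96 -0.19]
mix 180 [ 0.77  0.44 -1.09  1.91  0.45  1.06  2.4 ]
2.9583 [-1.06014488 -0.14712027  1.30751961  1.81677159  0.1455834   1.36522337
  0.37680815]
[ 0.46043827 -0.19927891  0.26015735] [ 6.47553889e-01  7.62019608e-01 -1.53989405e-04  2.31008548e-04] [[-0.0, -0.949, -0.315, 0.081], [1.0, -0.0, -0.0, -0.001], [-0.0, -0.315, 0.949, -0.143], [0.0, 0.0, 0.0, 1.0]] [[312.2102573    0.         315.78476637]
 [  0.         312.2102573  197.79298823]
 [  0.           0.           1.        ]] -0.03712842828514148
```

View pics/w1.png

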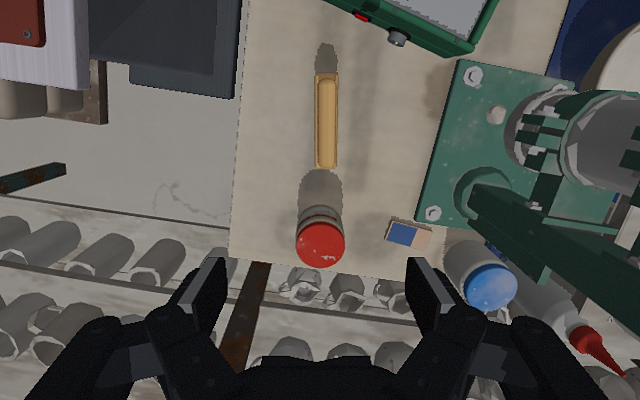

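The wrist view shows the scraper body spanning columns 315–338 and rows 72–170, with the lid centred near (321,244). I'll compute from both and cross-check with the top view.

```bash
cat >> h.py <<'E'
def wpx(w,u,v,z):
    p,q,f=w; T=np.array(f["T_tool_cam"]); Rt=R.from_quat(q).as_matrix()
    c=np.array(p)+Rt@T[:3,3]; d=Rt@T[:3,:3]@ray(f,u,v); return c+d*(z-c[2])/d[2]
E
python3 - <<'E'
from h import *
import pickle
w=pickle.load(open("w1.pkl","rb")); f=w[2]
hsv=cv2.cvtColor(f["img"],cv2.COLOR_RGB2HSV)
m=(((hsv[...,0]<5)|(hsv[...,0]>172))&(hsv[...,1]>170)); m[:200]=0; m[290:]=0; m[:,:280]=0; m[:,360:]=0
v,u=np.nonzero(m); (c,rr)=cv2.minEnclosingCircle(np.stack([u,v],1).astype(np.float32)); print(c,rr,u.mean(),v.mean(),u.min(),u.max(),v.min(),v.max())
print("lid",wpx(w,*c,.07),wpx(w,u.min(),244,.07)-wpx(w,u.max()+1,244,.07))
# scraper: yellow-brown saturated
m=((hsv[...,0]>10)&(hsv[...,0]<26)&(hsv[...,1]>105)); m[:65]=0;m[176:]=0;m[:,:305]=0;m[:,350:]=0
v,u=np.nonzero(m); box=cv2.minAreaRect(np.stack([u,v],1).astype(np.float32)); print(box,len(u))
b=cv2.boxPoints(box); print(b); P=np.array([wpx(w,*x,.036) for x in b]); print(P, P.mean(0))
for row in range(75,170,12):
    k=u[v==row]; print(row,k.min(),k.max(),end='; ')
for a,bb in(((327,76),(326,168)),):
    A,B=wpx(w,*a,.062),wpx(w,*bb,.06); print("grip",A,B,(A+B)/2,np.linalg.norm(A-B),np.degrees(np.arctan2(*(A-B)[[1,0]])))
cv2.imwrite("pics/w1c.png",cv2.resize(f["img"][60:280,270:390,::-1],None,fx=2.7*1,fy=2.7,interpolation=cv2.INTER_CUBIC))
E
```

```text
(320.05975341796875, 244.82704162597656) 24.149707794189453 320.36540803897685 244.0937880633374 297 344 222 267
lid [ 0.47902331 -0.28539898  0.07      ] [-0.05602729 -0.00913919  0.        ]
((326.0, 120.5), (95.0, 22.0), 90.0) 2137
[[315.  73.]
 [337.  73.]
 [337. 168.]
 [315. 168.]]
[[ 0.44225047 -0.09702208  0.036     ]
 [ 0.46610631 -0.0931018   0.036     ]
 [ 0.48545688 -0.19816945  0.036     ]
 [ 0.45939092 -0.20243375  0.036     ]] [ 0.46330114 -0.14768177  0.036     ]
75 316 337; 87 315 337; 99 315 337; 111 315 337; 123 315 336; 135 315 336; 147 315 336; 159 315 336; grip [ 0.45515191 -0.09946132  0.062     ] [ 0.470741   -0.19499898  0.06      ] [ 0.46294646 -0.14723015  0.061     ] 0.09682181404894664 99.26740427796719
```

View pics/w1c.png

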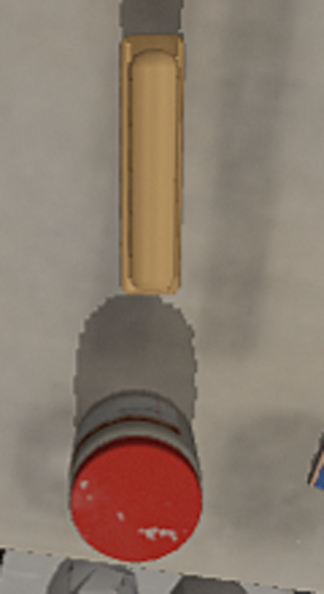

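```bash
python3 - <<'E'
from h import *
import pickle
robot.move_to([.515,-.01,.26],quat(np.radians(-13.2)))
p,q=robot.read_tool_pos(),robot.read_ee_rot(); f=robot.grab_frame("wrist")
pickle.dump((p,q,f),open("w2.pkl","wb")); print(robot.read_clock(),p)
cv2.imwrite("pics/w2.png",cv2.resize(f["img"][20:330,170:490,::-1],None,fx=1.9,fy=1.9,interpolation=cv2.INTER_CUBIC))
E
```

```text
3.9667 [ 0.51497932 -0.01100853  0.26000865]
```

View pics/w2.png

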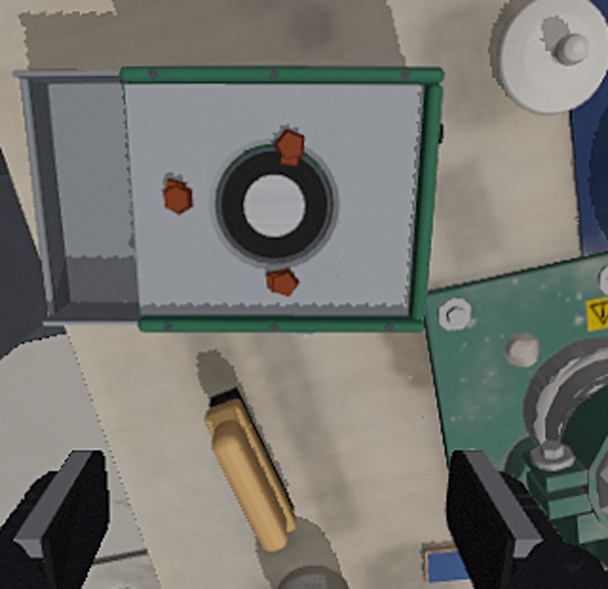

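The plate's rubber ring is centred at crop (274,205). The upper rail runs along row ~70, the lower rail along ~325, the deck edge from (123,83) to (138,317), and the chips sit at (290,147), (178,196) and (283,281).

```bash
python3 - <<'E'
from h import *
import pickle
w=pickle.load(open("w2.pkl","rb")); f=w[2]
P=lambda x,y,z: wpx(w,170+(x+.5)/1.9-.5,20+(y+.5)/1.9-.5,z)
hsv=cv2.cvtColor(f["img"],cv2.COLOR_RGB2HSV)
ang=lambda a,b:np.degrees(np.arctan2(*(b-a)[[1,0]]))
# steel centre blob: bright region inside ring
g=f["img"].min(2)[20:330,170:490]
m=(g<70).astype(np.uint8)
n,l,s,c=cv2.connectedComponentsWithStats(m)
i=l[int(205/1.9),int((274-45)/1.9)]; cn=max(cv2.findContours((l==i).astype(np.uint8),cv2.RETR_EXTERNAL,cv2.CHAIN_APPROX_NONE)[0],key=len)
e=cv2.fitEllipse(cv2.convexHull(cn)); print("ring",e,wpx(w,170+e[0][0],20+e[0][1],.062))
print("plate click",P(274,205.5,.062), "diam",np.linalg.norm(P(216,205,.062)-P(332,205,.062)))
a,b=P(123,67,.074),P(443,67,.074); print("up rail outer",a,b,ang(a,b))
a2,b2=P(140,331,.074),P(424,331,.074); print("low rail outer",a2,b2,ang(a2,b2))
a,b=P(137,317,.062),P(123,83,.062); print("edge",a,b,(a+b)/2,ang(a,b)-90,np.linalg.norm(a-b))
a,b=P(413,304,.062),P(422,84,.062); print("far inner",a,b)
th=np.radians(-13.2); X=np.array([np.cos(th),np.sin(th)]);Y=np.array([-X[1],X[0]])
o=P(274,205,.062)[:2]
for x,y in((290,147),(178,196),(283,281)):
    d=P(x,y,.068)[:2]-o; print("chip",d@X,d@Y)
for n,z,pts in(("rail",.074,((123,67),(443,67),(140,331),(424,331))),("edge",.062,((137,317),(123,83))),("rails inner",.074,((250,80),(250,318)))):
    for x,y in pts:
        d=P(x,y,z)[:2]-o; print(n,np.round([d@X,d@Y],4))
E
```

```text
ring ((144.81129455566406, 104.09181213378906), (60.23583221435547, 69.65081787109375), 9.879335403442383) [0.52490587 0.03872203 0.062     ]
plate click [0.52310892 0.03500736 0.062     ] diam 0.06545425033486608
up rail outer [0.4643631  0.12196264 0.074     ] [0.62373922 0.08465437 0.074     ] -13.17510118174598
low rail outer [ 0.43094762 -0.015785    0.074     ] [ 0.59207064 -0.05356382  0.074     ] -13.195874176384853
edge [ 0.42810611 -0.01000594  0.062     ] [0.4594896  0.11634782 0.062     ] [0.44379785 0.05317094 0.062     ] -13.948740849086164 0.1301929130637747
far inner [ 0.59041021 -0.03978955  0.062     ] [0.61478909 0.0793886  0.062     ]
chip 0.008703657900200439 0.031385248624321925
chip -0.052972197577894765 0.005563212341486715
chip 0.005147920417339516 -0.04245071025385335
rail [-0.0771  0.071 ]
rail [0.0866 0.071 ]
rail [-0.0781 -0.0708]
rail [ 0.0874 -0.0708]
edge [-0.0822 -0.0658]
edge [-0.0805  0.0644]
rails inner [-0.0122  0.0645]
rails inner [-0.0139 -0.0629]
```

```bash
python3 - <<'E'
from h import *
q=quat(np.radians(9.25))
robot.move_to([.464,-.1485,.12],q)
robot.move_gripper(.05)
robot.move_l([.464,-.1485,.041],q)
robot.move_gripper(0.0,60)
print(robot.read_finger_gap(),robot.read_grasp_force(),robot.read_contact_force(),robot.read_tool_pos())
robot.move_l([.464,-.1485,.15])
print(robot.read_finger_gap(),robot.read_contact_force(),robot.read_clock())
th=np.radians(-13.2); X=np.array([np.cos(th),np.sin(th),0]); O=np.array([.523,.0345,0]); q2=quat(th)
robot.move_to(O+.055*X+[0,0,.15],q2)
robot.move_l(O+.055*X+[0,0,.112],q2)
print(robot.read_contact_force(),robot.read_tool_pos(),robot.read_clock(),robot.read_finger_gap())
f=robot.grab_frame("wrist"); cv2.imwrite("pics/w3.png",f["img"][:,:,::-1])
E
```

```text
0.01907770308186547 58.65111708641052 [-1.41896256  1.17837502  5.47953203] [ 0.46475735 -0.14843456  0.04195885]
0.01878352830086904 [-0.14425103 -0.60267012 -1.8742988 ] 7.1583
[ 0.02139288 -0.07379895 -1.42490277] [0.57606655 0.02077991 0.11213628] 8.3917 0.018429048382983648
```

View pics/w3.png

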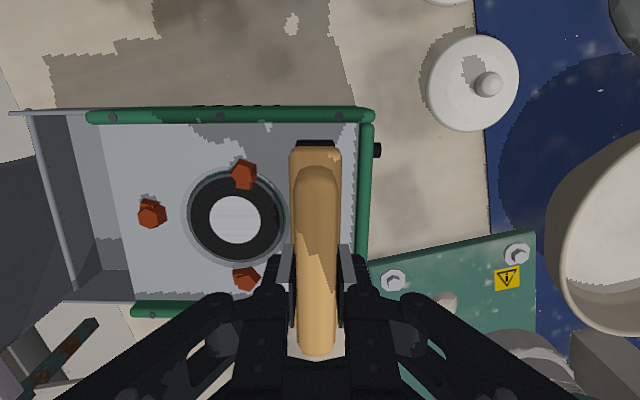

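The scraper is square to the deck, with all three chips on its -x side: (243,175), (152,213) and (246,278). Next I'll lower it and sweep.

```bash
python3 - <<'E'
from h import *
th=np.radians(-13.2); X=np.array([np.cos(th),np.sin(th),0]); O=np.array([.523,.0345,0]); q2=quat(th)
S=O+.055*X; f0=robot.read_contact_force()[2]
z=.107
while z>.0995:
    robot.move_l(S+[0,0,z],q2,vel=.03); fz=robot.read_contact_force()[2]-f0
    print(round(z,4),round(fz,2),end=' | ')
    if fz>2: break
    z-=.001
z+=.0012
robot.move_l(S+[0,0,z],q2,vel=.03); print("\nz",z,robot.read_contact_force())
for x in(.01,-.04,-.074,-.084):
    robot.move_l(O+x*X+[0,0,z],q2,vel=.07); print(x,robot.read_contact_force().round(2),robot.read_clock())
robot.move_l(O-.084*X+[0,0,.16],q2)
print(robot.read_clock(),robot.read_finger_gap())
f=robot.grab_frame("top"); cv2.imwrite("pics/t4.png",cv2.resize(f["img"][110:280,220:460,::-1],None,fx=3.3,fy=3.3,interpolation=cv2.INTER_CUBIC))
f=robot.grab_frame("scene"); cv2.imwrite("pics/s4.png",cv2.resize(f["img"][130:260,210:400,::-1],None,fx=4,fy=4,interpolation=cv2.INTER_CUBIC))
E
```

```text
0.107 -0.68 | 0.106 0.1 | 0.105 0.16 | 0.104 1.38 | 0.103 13.42 | 
z 0.1042 [ 0.50499666 -0.14763228  0.64462015]
0.01 [ 0.78  1.23 -1.73] 10.8
-0.04 [-0.15 -0.11 -0.56] 11.6667
-0.074 [-0.53  0.56 -0.96] 12.3
-0.084 [ 0.36  0.01 -1.36] 12.5917
13.1167 0.018970330446358277
```

```bash
python3 - <<'E'
from h import *
robot.move_to([.464,-.1485,.15],quat(np.radians(9.25)))
f=robot.grab_frame("top"); a=cv2.resize(f["img"][140:260,230:340,::-1],None,fx=3.6,fy=3.6,interpolation=cv2.INTER_CUBIC)
g=robot.grab_frame("scene"); b=cv2.resize(g["img"][145:245,240:370,::-1],(396,432),interpolation=cv2.INTER_CUBIC)
cv2.imwrite("pics/c5.png",np.hstack([a,b])); print(robot.read_clock())
E
```

```text
14.55
```

View pics/c5.png

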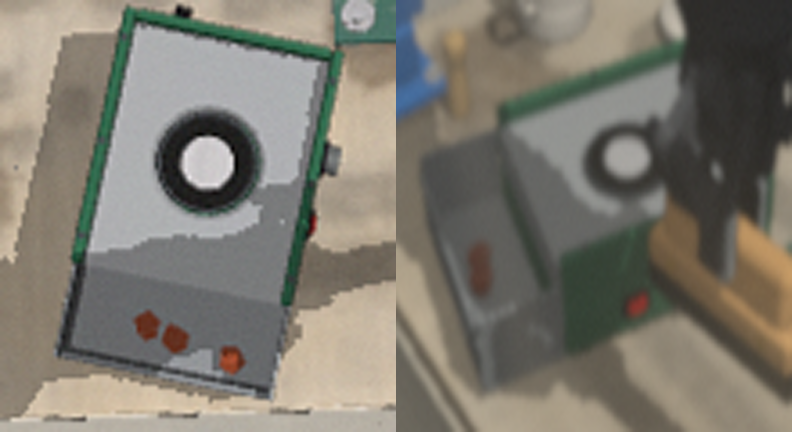

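All three chips are in the tray, at (147,325), (176,338) and (232,360). Now I'll put the scraper down and grasp the jar.

```bash
python3 - <<'E'
from h import *
q=quat(np.radians(9.25)); S=np.array([.464,-.1485,0])
robot.move_l(S+[0,0,.047],q); f0=robot.read_contact_force()[2]; z=.044
while z>.037:
    robot.move_l(S+[0,0,z],q,vel=.03); fz=robot.read_contact_force()[2]-f0
    print(round(z,4),round(fz,2),end=' | ')
    if fz>2: break
    z-=.001
robot.move_gripper(.05); robot.dwell(.2)
robot.move_l(S+[0,0,.13],q); robot.move_gripper(.085)
th=np.radians(-13.2); qj=quat(th); J=np.array([.479,-.2865,0])
robot.move_to(J+[0,0,.14],qj); robot.move_l(J+[0,0,.022],qj)
print("\n",robot.read_contact_force(),robot.read_clock())
robot.move_gripper(0,60)
print(robot.read_finger_gap(),robot.read_grasp_force(),robot.read_contact_force(),robot.read_tool_pos())
robot.move_l(J+[0,0,.16],qj)
print(robot.read_finger_gap(),robot.read_contact_force(),robot.read_clock())
# side check of the held jar + scraper
p=robot.read_tool_pos(),robot.read_ee_rot(); w=robot.grab_frame("wrist")
g=robot.grab_frame("scene")
a=w["img"][:,120:520,::-1]; b=cv2.resize(g["img"][180:340,280:440,::-1],(400,400),interpolation=cv2.INTER_CUBIC)
cv2.imwrite("pics/c6.png",np.hstack([a,b]))
import pickle; pickle.dump((*p,w),open("w6.pkl","wb"))
E
```

```text
0.044 -0.97 | 0.043 -1.94 | 0.042 -0.95 | 0.041 14.35 | 
 [-0.85190658  0.27265416  0.55409789] 19.725
0.06054048383654434 63.888620138168335 [-1.46095304  0.67869536  8.00651299] [ 0.47985361 -0.28678013  0.02329938]
0.06051646913347323 [ 0.12149078 -0.0721341  -2.39741093] 21.1417
```

View pics/c6.png

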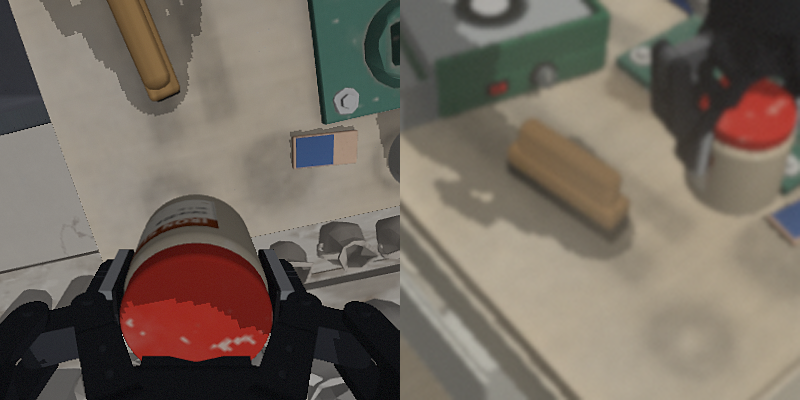

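The jar is held upright and the scraper stands by itself. I'll use the red lid edge (row ~245) and the body bottom edge (row ~195) to check the jar's offset in the hand along tool x.

```bash
python3 - <<'E'
from h import *
import pickle
f=pickle.load(open("w6.pkl","rb"))[2]; T=np.linalg.inv(np.array(f["T_tool_cam"])); K=np.array(f["mtx"])
def pr(P):
    q=T[:3,:3]@np.array(P)+T[:3,3]; s=q[:2]/q[2]; s=s*(1+f["k1"]*(s@s)); return K[:2,:2]@s+K[:2,2]
hsv=cv2.cvtColor(f["img"],cv2.COLOR_RGB2HSV); im=f["img"].astype(int)
for u in(308,312,316,320,324):
    m=((hsv[:,u,0]<8)|(hsv[:,u,0]>172))&(hsv[:,u,1]>180); r=np.nonzero(m)[0]; r=r[(r>235)]; print(u,"red top",r.min(), "body edge", 180+np.argmax(np.abs(np.diff(im[180:212,u].sum(1)))))
for o in(.022,.0235):
  for d in(-.004,0,.004): print(o,d,"lid bottom row",pr([.0295+d,0,-.060+o]).round(1),"bodytop",pr([.031+d,0,-.060+o]).round(1),"body bottom",pr([.031+d,0,o]).round(1))
print("sides", [pr([0,s*.0295,-.07+.022]).round(1).tolist() for s in(-1,1)])
E
```

```text
308 red top 244 body edge 194
312 red top 244 body edge 194
316 red top 244 body edge 193
320 red top 244 body edge 194
324 red top 244 body edge 194
0.022 -0.004 lid bottom row [317.6 250.2] bodytop [317.6 246.6] body bottom [317.  196.6]
0.022 0 lid bottom row [317.6 240.5] bodytop [317.6 236.8] body bottom [317.  189.7]
0.022 0.004 lid bottom row [317.6 230.6] bodytop [317.6 226.9] body bottom [317.  182.7]
0.0235 -0.004 lid bottom row [317.6 248.3] bodytop [317.6 244.7] body bottom [317.  195.7]
0.0235 0 lid bottom row [317.6 238.7] bodytop [317.6 235.1] body bottom [317.  188.9]
0.0235 0.004 lid bottom row [317.6 229. ] bodytop [317.6 225.2] body bottom [317.  181.9]
sides [[238.4, 323.9], [396.8, 323.8]]
```

```bash
python3 - <<'E'
from h import *
th=np.radians(-13.2); X=np.array([np.cos(th),np.sin(th),0]); Y=np.array([-X[1],X[0],0]); O=np.array([.523,.0345,0]); q=quat(th)
C=O+.0018*Y
robot.move_to(C+[0,0,.16],q); robot.move_l(C+[0,0,.09],q,vel=.08); robot.dwell(.2); f0=robot.read_contact_force()
print(robot.read_tool_pos()-C,f0,robot.read_clock())
z=.087
while z>.064:
    robot.move_l(C+[0,0,z],q,vel=.03); d=robot.read_contact_force()-f0
    print(round(z,4),(robot.read_tool_pos()[2]*1e3).round(1),d.round(1),robot.read_torque().round(2),robot.read_finger_gap().__round__(4))
    if d[2]>22: break
    z-=.001
print(robot.read_clock())
E
```

```text
[0.00030915 0.00010549 0.09044571] [ 0.82820291  0.28464452 -2.59930578] 23.7
0.087 86.8 [-0.8  0.2  0.9] [-0.03  0.    0.  ] 0.0604
0.086 85.9 [-0.3  0.   0.9] [ 0.02  0.03 -0.  ] 0.0609
0.085 85.3 [-3.1  0.2  6.2] [-0.06  0.26 -0.04] 0.0605
0.084 84.1 [-2.5 -0.8  7. ] [-0.11  0.29 -0.1 ] 0.0609
0.083 83.1 [-2.4 -0.1  7.3] [-0.08  0.14  0.02] 0.0605
0.082 82.1 [-2.6  0.4  7.7] [-0.07  0.22  0.01] 0.0608
0.081 81.1 [-2.  -0.1  8.6] [-0.05  0.22 -0.  ] 0.061
0.08 80.2 [-3.  -0.4  9.2] [-0.04  0.3   0.05] 0.0608
0.079 79.2 [-2.9 -0.4 10. ] [-0.1   0.33 -0.07] 0.0608
0.078 78.2 [-2.7  0.1 11. ] [-0.03  0.37 -0.03] 0.0607
0.077 77.3 [-3.2 -0.6 10.2] [-0.13  0.47 -0.04] 0.0607
0.076 76.3 [-3.8 -0.2 11.7] [-0.09  0.47 -0.02] 0.0605
0.075 75.4 [-3.8 -1.1 11.9] [-0.11  0.58 -0.  ] 0.061
0.074 74.4 [-4.4 -0.4 11.4] [-0.11  0.63  0.02] 0.0607
0.073 73.4 [-4.3 -1.7 12.6] [-0.12  0.63 -0.04] 0.0605
0.072 72.5 [-3.8 -0.5 14.1] [-0.2   0.66 -0.01] 0.0608
0.071 71.5 [-4.7 -0.6 13.7] [-0.08  0.78  0.02] 0.061
0.07 71.2 [-8.5 -0.7 24. ] [-0.16  1.73  0.02] 0.0609
28.2
```

The plate is on its stop after 14 mm of travel, with force rising from about 6 to 24 N. There's a mild side load in -x, so I'll ease the jar about 1.5 mm that way and re-press.

```bash
python3 - <<'E'
from h import *
th=np.radians(-13.2); X=np.array([np.cos(th),np.sin(th),0]); Y=np.array([-X[1],X[0],0]); O=np.array([.523,.0345,0]); q=quat(th)
C=O+.0018*Y-.0015*X
robot.move_l(C+[0,0,.073],q,vel=.03); print(robot.read_contact_force(),robot.read_torque())
robot.move_l(C+[0,0,.0702],q,vel=.03); robot.dwell(.5)
print(robot.read_contact_force(),robot.read_torque(),robot.read_tool_pos(),robot.read_clock(),robot.read_grasp_force())
f=robot.grab_frame("scene"); w=robot.grab_frame("wrist")
b=cv2.resize(f["img"][120:260,230:380,::-1],(400,400),interpolation=cv2.INTER_CUBIC)
cv2.imwrite("pics/c7.png",np.hstack([w["img"][:,120:520,::-1],b]))
E
```

```text
[ 1.03950115 -2.01809626 10.0721861 ] [-0.36364321 -0.15437414  0.06315414]
[ 0.91282893 -2.16703536 11.24754815] [-0.40851939 -0.01082726 -0.00131371] [0.52350195 0.03630091 0.07131775] 29.2083 66.38595700263977
```

View pics/c7.png

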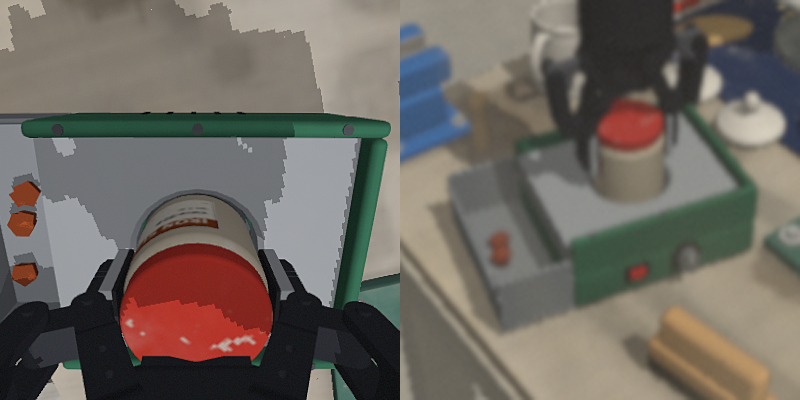

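The jar sits upright in the ring with a uniform gap, the side load is gone, and the chips are in the tray. I'll press a little harder and hand in.

```bash
python3 - <<'E'
from h import *
th=np.radians(-13.2); X=np.array([np.cos(th),np.sin(th),0]); Y=np.array([-X[1],X[0],0]); O=np.array([.523,.0345,0]); q=quat(th)
C=O+.0018*Y-.0015*X
z=.0697
while z>.066:
    robot.move_l(C+[0,0,z],q,vel=.03); robot.dwell(.2); d=robot.read_contact_force()
    print(round(z,4),robot.read_tool_pos()[2].round(5),d.round(1),robot.read_torque().round(2))
    if d[2]>20: break
    z-=.0005
robot.dwell(.6); d=robot.read_contact_force(); print(d,robot.read_tool_pos(),robot.read_clock())
if d[2]>17: print(robot.finish_job())
E
```

```text
0.0697 0.07123 [-2.5 -1.5 17.6] [-0.43  0.54  0.07]
0.0692 0.07119 [-5.1 -2.1 24.8] [-0.45  1.15  0.  ]
[-4.73719687 -1.81083061 24.26105615] [0.52357894 0.03634273 0.07119115] 30.8083
the job is handed in; nothing more can be done
None
```

The job is handed in at about 31 s: all three chips are in the scrap tray, the scraper stands released on the table, and the gripper still holds the jar upright in the ring, pressing with about 24 N after 14 mm of measured travel; I don't have the judge's result.

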